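# Seat and hold the preheater's service cover

## Task

Put the preheater into service mode by turning the grey selector on its control box until the white pointer stands at the green dot, then turn the blue quarter-turn fastener on the white station's service cover until its slot lines up with the two red ticks. Only then press the sprung cover down with the fingers until it is fully home against the red frame, and finish holding it pressed there, without letting go. Leave the selector at green, the slot in line, and everything else on the bench where it is.

Things in the scene. Friction and masses are not known exactly. Their poses are not given: they have to be found in the camera images.
- control_box: Grey control box 120 x 130 x 50 mm (x, y, z), black top plate, fixed at any place and yaw. Origin: centre of its underside; z up. The selector, a disc 46 mm across with a grip bar, is in the middle of its top. Round it, 40 mm from its axis on the box's -x side, lie five dots: four small white, one larger green.
- selector (a joint): Selector angle, rad, counter-clockwise from above, -1 to 1. At 0 the bar lies along the box's x axis, its white pointer end to the box's -x; at q it is turned by q. Sprung detents, one per dot, at -0.9, -0.45, 0, 0.45, 0.9 pull the knob in from 0.1 rad or so; the green dot is at +0.45. Starts at -0.9, -0.45 or 0 (seldom hung between). Turning takes about 0.07 N m.
- selector_grip (a point): Point on the selector's axis inside its upright grip bar (42 mm long, 13 mm thick), at the height to grip: 81 mm above the bench, 9 mm below the bar's top, 31 mm above the box's top. Its axes turn with the knob: x along the bar, away from the pointer end.
- station: White preheater station 200 x 300 x 55 mm (x, y, z), fixed at any place and yaw. Origin: centre of its underside; z up. On its top, centred 30 mm from the origin towards its -y, is a red frame 165 x 215 mm, its top 59 mm above the bench, and over it the service cover. A small steel dish stands on the top near +y.
- cover: The service cover: aluminium plate 145 x 195 x 6 mm, parallel to the station. Origin: centre of its underside, 30 mm from the station's axis towards the station's -y; axes as the station's. 67 mm above the bench = floating on springs 8 mm over the frame (the start), 59 mm = fully home on the frame, a hard stop. It carries the fastener at (0, -55 mm) and the press pad at (0, +55 mm).
- cover_pad (a point): Centre of the top of the black press pad (36 mm across, 2 mm high) on the cover: 75 mm above the bench floating, 67 mm home. The cover, pressed here or elsewhere, goes straight down without tipping: about 6 N starts it, 12 N holds it home; it springs up when let go. With the fastener's slot out of line it stops after 1 to 2 mm.
- fastener (a joint): Angle of the blue fastener, rad, counter-clockwise from above, 0 to 1.95. At 0 its white slot line (along the top of its wing) lies along the station's x axis; at 1.571 along the station's y axis, in line with the two red ticks on the cover, and the cross bar beneath can pass through the frame. Starts at 0.15 to 0.6. Stays where it is left; turning takes about 0.04 N m.
- fastener_grip (a point): Point on the fastener's axis inside its upright wing (36 mm long, 12 mm thick, on a dark disc 38 mm across, 6 mm high), at the height to grip: 27 mm above the cover's upper face (100 mm above the bench while the cover floats), 9 mm below the wing's top. Its axes turn with the fastener: x along the wing.
- screw_dish: Steel dish, 42 mm across, 14 mm high, loose on the station's top near its +y end. Origin: centre of its underside. Leave alone.
- flux_tin: Blue tin, 56 mm across, 18 mm high, loose on the bench just beyond the control box. Origin: centre of its underside. Leave alone.
- circuit_board: Green board 50 x 90 mm, 8 mm high with its parts, loose on the bench beyond the station. Origin: centre of its underside. Leave alone.
- phone: Black phone 72 x 150 x 8 mm lying to the right. Origin: centre of its underside. Leave alone.
- cleaner_bottle: Bottle 54 mm across, 120 mm high, standing to the right. Origin: centre of its underside. Leave alone.
- solder_spool: Steel-coloured spool 52 mm across, 32 mm high, standing to the left. Origin: centre of its underside. Leave alone.

How it is judged:
By the outcome, as a careful person would: the job done as asked, in the order asked, and still so for the second after the job is handed in, while the arm keeps its last pose, push and grip.
It also fails if it takes over 64 s, if anything falls off the work surface, if the arm or the gripper's body presses on something with over 40 N, if the wrist force passes 120 N, or if a joint passes its speed limit or range.

## Robot

A 6-joint arm with a two-finger parallel gripper is mounted at the origin on the work surface. World frame = base frame: x ahead of the robot, y to its left, z up, the work surface at z = 0. Lengths are in m, angles in rad, forces in N, time in s.
With the tool pointing down it reaches from about 0.25 to 0.725 m from the base axis. Payload 4 kg.
Tool frame: the origin (TCP) lies on the centre line of the jaws, within the pads' length; the fingertips stand 22 mm ahead of it and the grasp point (between the pads) lies 3 mm ahead of it; z points along the fingers, y is the line along which they close (so a half turn about z gives the same grasp; the last joint's range is limited). The gripper opens to 85 mm and grips with 20 to 120 N. Pads are 22 mm wide; open, the fingers measure 114 mm over their backs; the gripper's body (76 mm by 85 mm) begins 54 mm behind the grasp point. The pads swing forward as they close: fully open they stand 13 mm farther back than shut.
Start: joints at [-1.133, 0.241, 0.005, 1.335, 0, 1.571], TCP at [0.212, -0.453, 0.253] pointing down, gripper open.
Joint ranges: [-2.72, 2.72], [-1.05, 1.87], [-1.09, 1.28], [-1.99, 2.15], [-1.42, 1.44], [-3.14, 3.14]. Speed limits (rad/s): [2.79, 2.79, 3.14, 3.14, 3.14, 3.14].

## Interface

Orientations are given as a unit quaternion [x, y, z, w].
In Python, from workcell import bot gives the robot as it stands.
- The arm moves only by the shell command python3 -m inch 'ROWS'. ROWS is JSON, one flat list of numbers, 7 for each row, row after row: the shift along the world's x, y, z in mm, then the turn, a rotation vector about the world's x, y, z in rad, then the opening in per cent of the stroke, from 0 (shut) to 100 (fully open). A call has 1 to 8 rows; each row is the pose to reach, as a shift and turn from the pose commanded when the call began; what a row does not reach only later rows make up. A row lasts 1/12 s, in which the tool goes at most 41.7 mm and 7.16 degrees, less where a joint would pass 70% of its speed; a pose out of reach is approached as far as the arm can. A call with a gripper value outside its range is refused whole. The fingers move at their own pace and stop on an object; the grip force is fixed at half the most. Time passes only in rows, so rows that repeat a pose let the fingers close. It gives the time, the measured TCP pose, the force, the opening and the grip force at its end, in the units of the state.
- bot.get_obs(): the state, without advancing time (a new reading comes with each control period).
- bot.camera(name): name is "side" or "top" or "wrist"; returns the picture (400x640x3 uint8, blue, green, red); there is no depth.
- bot.camera_info(name): a dict with "intrinsics" (3x3 intrinsics, pixels), "camera_from_world" (4x4, takes a point from world to camera coordinates); the wrist camera has in their place "hand_eye" (4x4, takes a point from camera to tool coordinates, whose origin is the TCP and whose axes are the flange's). Camera axes: x right, y down, z forward; pixel columns grow to the right and rows downward; lengths in m; the calibration is good to about 2 mm. A picture is of the moment at which its call begins: read the wrist's pose just before it. camera_info takes no time and is no camera call.
- bot.job_done(): hands the job in; it is judged then, once.
Trained networks look in the newest picture that a camera, given by its name, has taken for a name from the list of things; names that differ only in an ending like _2 or _b are one class to them, and where a whole thing is asked for, a point or a joint stands for the part that bears it (a point fixed in the world has none). Each returns a list of dicts, best first, with "confidence" (0 to 1); they miss things now and then, are a little off and sometimes report something else, mostly with a low value. They report only what shows in the picture. A call takes as long as a camera call.
- bot.silhouettes(camera, target): "mask" (400x640 bool, what is visible of it) and "uv" ([column, row] in pixels, amid what is visible of it).
- bot.spot_point(camera, target): "uv" ([column, row] in pixels: a listed point, or the origin of a listed thing).
The state is a dict: "clock": time; "joint_pos": joint angles; "joint_vel": joint speeds; "tau": joint torques, N m; "eef_pos": TCP position; "tool_rot": TCP orientation; "ft_force": force on the tool from outside, world axes, zero at the start; "ft_torque": the same for the moment, N m; "grip_width": finger opening in m; "grasp_force": force on a finger pad.
Only numpy, scipy, OpenCV 4.12 (cv2) and the standard library are available. Lean on these libraries where they do the work, as an engineer would, in place of code of your own. Each camera call takes 0.05 s, during which the arm holds its last target. There are 200 camera calls.

## Working session

There is one attempt and no reset: what is moved stays moved. The work goes in short steps, Python scripts to look and compute and a shell command to move; the robot and the scene stay as the last step left them, time stands still between calls to the robot, and variables do not carry over. Pictures are saved under pics/ and viewed, at most 10 in all, crops included, and the job is handed in when it is done.

```bash
mkdir -p pics; ls; cat > h.py <<'E'
import numpy as np, cv2
from workcell import bot
from scipy.spatial.transform import Rotation as R
def cam(name):
    """returns K, world_from_camera"""
    i=bot.camera_info(name); K=np.array(i["intrinsics"])
    if name=="wrist":
        o=bot.get_obs(); T=np.eye(4); T[:3,:3]=R.from_quat(o["tool_rot"]).as_matrix(); T[:3,3]=o["eef_pos"]
        return K, T@np.array(i["hand_eye"])
    return K, np.linalg.inv(np.array(i["camera_from_world"]))
def ray(K,W,uv,z):
    d=W[:3,:3]@np.linalg.solve(K,[uv[0],uv[1],1.]); o=W[:3,3]
    return o+d*(z-o[2])/d[2]
E
cat > a.py <<'E'
from h import *
o=bot.get_obs(); print(o["clock"],o["eef_pos"],o["tool_rot"],o["ft_force"],o["grip_width"])
for c in ("top","side"):
    K,W=cam(c); im=bot.camera(c); cv2.imwrite(f"pics/{c}1.png",im); print(c,W[:3,3])
    for n,z in (("control_box",0),("selector_grip",.081),("station",0),("cover_pad",.075),("fastener_grip",.1)):
        r=bot.spot_point(c,n)
        for d in r[:2]: print(n,np.round(d["uv"],1),round(d["confidence"],2),np.round(ray(K,W,d["uv"],z),4))
E
python3 a.py
```

```text
pics
0.0 [ 0.2117271  -0.45232063  0.25243089] [ 9.76139935e-01  2.17140008e-01 -2.23247148e-04 -9.97666867e-04] [ 0.18820523 -0.39818903 -0.27646774] 0.08534285150598188
top [ 0.41520284 -0.00505953  1.10098554]
control_box [273.1 221.7] 0.9 [0.4977 0.1591 0.    ]
control_box [348.  222.9] 0.18 [ 0.4879 -0.0561  0.    ]
selector_grip [271.  217.3] 0.46 [0.5036 0.1525 0.081 ]
station [388.3 209.8] 0.82 [ 0.5221 -0.173   0.    ]
station [399.9 203.4] 0.64 [ 0.5396 -0.2071  0.    ]
cover_pad [384.7 201.2] 0.58 [ 0.5383 -0.153   0.075 ]
fastener_grip [424.3 201.6] 0.47 [ 0.5311 -0.2525  0.1   ]
side [0.26797275 0.90425074 1.17448958]
control_box [312.5 257.9] 0.65 [0.4971 0.1651 0.    ]
selector_grip [314.7 243.3] 0.47 [0.4886 0.1621 0.081 ]
station [326.2 185.8] 0.91 [ 0.5303 -0.1576  0.    ]
station [335.4 199.7] 0.59 [ 0.4812 -0.0983  0.    ]
cover_pad [329.5 172.4] 0.69 [ 0.5177 -0.1567  0.075 ]
cover_pad [326.1 185. ] 0.56 [ 0.5148 -0.0934  0.075 ]
fastener_grip [330.5 147.8] 0.4 [ 0.5385 -0.2586  0.1   ]
```

```bash
python3 -c "
import cv2
im=cv2.imread('pics/top1.png'); cv2.imwrite('pics/top1c.png',cv2.resize(im[130:330,210:480],None,fx=2.9,fy=2.9,interpolation=cv2.INTER_CUBIC))"
```

```text
(no output)
```

View pics/top1c.png

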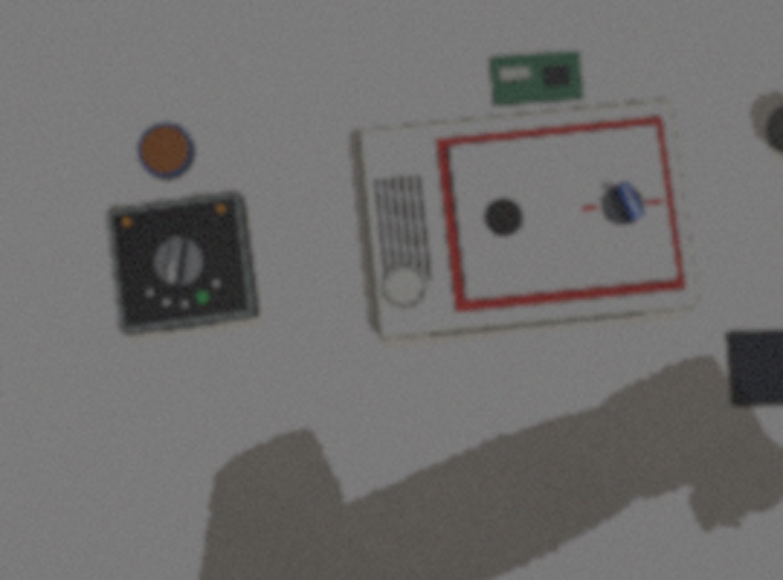

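The top view shows the control box at the left (selector near crop (180,262), green dot (203,297), yaw about 0.13) and the station at the right (fastener (622,203), pad (504,217), yaw about 0.105). The pointer seems to stand near -0.45, so I'll go above the selector for a closer look.

```bash
python3 -m inch '[112,256,0,0,0,0.96,100, 112,256,0,0,0,0.96,100, 112,256,0,0,0,0.96,100, 112,256,0,0,0,0.96,100, 112,256,0,0,0,0.96,100, 112,256,0,0,0,0.96,100, 112,256,0,0,0,0.96,100, 112,256,0,0,0,0.96,100]' && python3 -m inch '[112,256,0,0,0,0.96,100, 112,256,0,0,0,0.96,100, 112,256,0,0,0,0.96,100, 112,256,0,0,0,0.96,100, 112,256,0,0,0,0.96,100, 112,256,0,0,0,0.96,100, 112,256,0,0,0,0.96,100, 112,256,0,0,0,0.96,100]' && python3 -m inch '[40,98,0,0,0,0.46,60, 40,98,0,0,0,0.46,60, 40,98,0,0,0,0.46,60, 40,98,0,0,0,0.46,60, 40,98,0,0,0,0.46,60, 40,98,0,0,0,0.46,60]'
cat > b.py <<'E'
import sys
from h import *
K,W=cam("wrist"); im=bot.camera("wrist"); cv2.imwrite(f"pics/{sys.argv[1]}.png",im)
o=bot.get_obs(); y=R.from_quat(o["tool_rot"]).as_matrix()[:,1]; print("clock",o["clock"],"tcp",np.round(o["eef_pos"],4),"yang",np.arctan2(y[1],y[0]).round(3),"cam",W[:3,3].round(3), "j",np.round(o["joint_pos"],2))
for a in sys.argv[2:]:
    n,z=a.split("=")
    for d in bot.spot_point("wrist",n)[:2]: print(n,np.round(d["uv"],1),round(d["confidence"],2),ray(K,W,d["uv"],float(z)).round(4))
E
python3 b.py w1 selector_grip=.081 control_box=0
```

```text
clock: 1.27
eef_pos: [0.3252, -0.1926, 0.2536]
tool_rot: [0.761, 0.648, 0.001, -0.0]
ft_force: [-0.1, -0.2, 0.1]
grip_width: 0.0855
grasp_force: 0.0
clock: 1.93
eef_pos: [0.4381, 0.0638, 0.2533]
tool_rot: [0.376, 0.926, 0.001, 0.0]
ft_force: [-0.6, 0.5, 1.0]
grip_width: 0.0853
grasp_force: 0.0
clock: 2.43
eef_pos: [0.4757, 0.1572, 0.2531]
tool_rot: [0.162, 0.987, -0.0, -0.0]
ft_force: [0.3, -1.1, 0.5]
grip_width: 0.0513
grasp_force: 0.0
clock 2.4833 tcp [0.4757 0.1568 0.2532] yang 1.245 cam [0.412 0.178 0.376] j [ 0.32  0.24  0.01  1.34 -0.    0.64]
selector_grip [325.1 207.1] 0.63 [0.4981 0.1538 0.081 ]
control_box [327.8 186.1] 0.83 [0.4989 0.1579 0.    ]
```

View pics/w1.png

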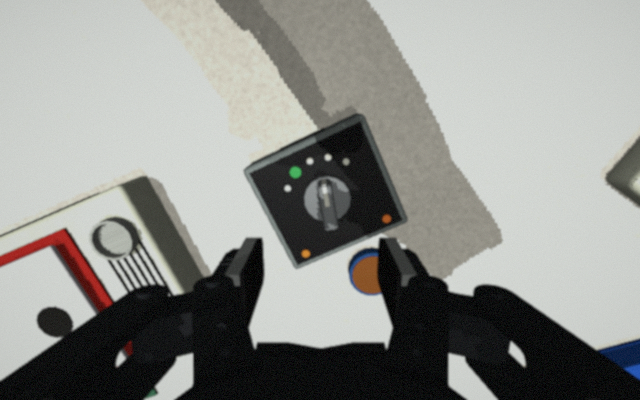

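The wrist view shows the box centred with the bar from pointer end (325,183) to tail (332,227). The dots are at (288,188), green (295,172), (310,161), (328,157) and (346,162). I'll work out the yaw and knob angle.

```bash
python3 - <<'E'
from h import *
from scipy.optimize import least_squares
K,W=cam("wrist")
# order q=-.9..0.9 : dots
uv=[(346,162),(328,157),(310,161),(295,172),(288,188)]; q=np.array([-.9,-.45,0,.45,.9])
P=np.array([ray(K,W,u,.051)[:2] for u in uv])
f=lambda p:(p[:2]-.04*np.c_[np.cos(p[2]+q),np.sin(p[2]+q)]-P).ravel()
s=least_squares(f,[.5,.155,.13]); print("axis,yaw",s.x.round(4),"res mm",np.abs(s.fun).max()*1e3)
c=[ray(K,W,u,.05)[:2] for u in((246,165),(361,115),(406,218),(298,267))]
c=np.array(c); print("box corners mean",c.mean(0).round(4)," sides",np.linalg.norm(np.roll(c,-1,0)-c,axis=1).round(4),[np.arctan2(*(c[(i+1)%4]-c[i])[::-1]).round(3) for i in range(4)])
for z in (.085,.09):
    a,b=ray(K,W,(325,183),z),ray(K,W,(332,227),z); d=(b-a)[:2]; print("bar len",np.linalg.norm(d),"ang",np.arctan2(d[1],d[0]),"mid",((a+b)/2).round(4))
E
```

```text
axis,yaw [0.4979 0.1554 0.1038] res mm 0.5373249409230674
box corners mean [0.4951 0.1572]  sides [0.1208 0.1134 0.124  0.12  ] [np.float64(1.65), np.float64(0.123), np.float64(-1.438), np.float64(-3.046)]
bar len 0.04189084771179283 ang -0.1678094308038928 mid [0.4967 0.1568 0.085 ]
bar len 0.04117127746294495 ang -0.167809430803893 mid [0.4952 0.1571 0.09  ]
```

```bash
python3 -c "
import cv2
im=cv2.imread('pics/w1.png'); cv2.imwrite('pics/w1c.png',cv2.resize(im[140:250,260:400],None,fx=5,fy=5,interpolation=cv2.INTER_CUBIC))"
```

```text
(no output)
```

View pics/w1c.png

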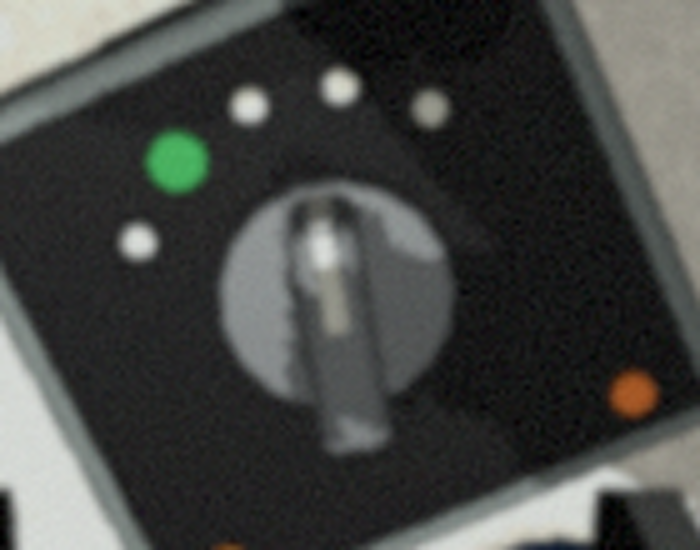

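The bar lies at about -0.27 rad, which means it is hung between detents. I'll grip it aligned at that angle.

```bash
python3 -m inch '[22,-2,-80,0,0,0.157,60, 22,-2,-80,0,0,0.157,60, 22,-2,-110,0,0,0.157,60, 22,-2,-140,0,0,0.157,60, 22,-2,-169,0,0,0.157,60, 22,-2,-169,0,0,0.157,60, 22,-2,-169,0,0,0.157,60]' && python3 -m inch '[0,0,0,0,0,0,0, 0,0,0,0,0,0,0, 0,0,0,0,0,0,0, 0,0,0,0,0,0,0, 0,0,0,0,0,0,0, 0,0,0,0,0,0,0]'
```

```text
clock: 3.17
eef_pos: [0.4968, 0.1541, 0.0836]
tool_rot: [0.084, 0.996, -0.001, -0.002]
ft_force: [-0.4, -0.0, 1.2]
grip_width: 0.0512
grasp_force: 0.0
clock: 3.67
eef_pos: [0.4995, 0.1559, 0.0867]
tool_rot: [0.083, 0.997, 0.001, 0.002]
ft_force: [-0.8, 1.8, 7.6]
grip_width: 0.012
grasp_force: 61.0
```

```bash
python3 -m inch '[0,0,3,0,0,0.1,0, 0,0,3,0,0,0.2,0, 0,0,3,0,0,0.3,0, 0,0,3,0,0,0.4,0, 0,0,3,0,0,0.5,0, 0,0,3,0,0,0.6,0, 0,0,3,0,0,0.7,0, 0,0,3,0,0,0.73,0]' && python3 -m inch '[0,0,0,0,0,0,0, 0,0,0,0,0,0,0]' && python3 -m inch '[0,0,0,0,0,0,60, 0,0,0,0,0,0,60, 0,0,0,0,0,0,60, 0,0,0,0,0,0,60, 0,0,30,0,0,0,60, 0,0,65,0,0,0,60, 0,0,100,0,0,0,60, 0,0,100,0,0,0,60]'; python3 b.py w2 selector_grip=.081
python3 -c "
import cv2
im=cv2.imread('pics/w2.png'); cv2.imwrite('pics/w2c.png',cv2.resize(im[40:340,120:520],None,fx=2,fy=2,interpolation=cv2.INTER_CUBIC))"
```

```text
clock: 4.33
eef_pos: [0.4991, 0.1567, 0.0869]
tool_rot: [-0.28, 0.96, 0.001, 0.001]
ft_force: [5.1, 4.9, -10.8]
grip_width: 0.0119
grasp_force: 61.3
clock: 4.5
eef_pos: [0.4991, 0.1566, 0.0869]
tool_rot: [-0.278, 0.96, 0.001, 0.001]
ft_force: [5.3, 4.3, -9.8]
grip_width: 0.0115
grasp_force: 61.3
clock: 5.17
eef_pos: [0.502, 0.1562, 0.195]
tool_rot: [-0.278, 0.961, 0.0, 0.007]
ft_force: [1.3, -0.1, 0.0]
grip_width: 0.0511
grasp_force: 0.0
clock 5.2167 tcp [0.5008 0.1558 0.1921] yang 2.134 cam [0.443 0.121 0.317] j [ 0.3   0.32 -0.06  1.19 -0.   -0.26]
selector_grip [322.4 194.1] 0.74 [0.498  0.1561 0.081 ]
```

View pics/w2c.png

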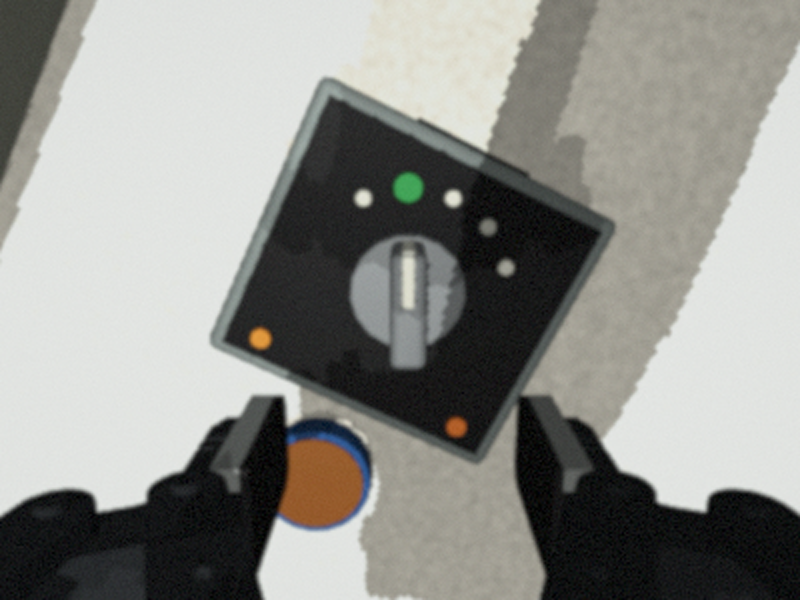

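The white pointer stands at the green dot (408,188 in the crop) with the bar at (408,300). Next I go above the fastener.

```bash
python3 -m inch '[0,-20,30,0,0,0,60, 30,-412,55,0,0,0,60, 30,-412,55,0,0,0,60, 30,-412,55,0,0,0,60, 30,-412,55,0,0,0,60, 30,-412,55,0,0,0,60, 30,-412,55,0,0,0,60, 30,-412,55,0,0,0,60]' && python3 -m inch '[24,-160,0,0,0,0,60, 24,-160,0,0,0,0,60, 24,-160,0,0,0,0,60, 24,-160,0,0,0,0,60, 24,-160,0,0,0,0,60]'; python3 b.py w3 fastener_grip=.1 cover_pad=.075
```

```text
clock: 5.93
eef_pos: [0.5189, -0.1569, 0.2343]
tool_rot: [-0.278, 0.961, 0.001, -0.001]
ft_force: [0.2, 1.2, -0.3]
grip_width: 0.0512
grasp_force: 0.0
clock: 6.35
eef_pos: [0.543, -0.3216, 0.2323]
tool_rot: [-0.274, 0.962, -0.0, -0.002]
ft_force: [0.5, 0.9, 0.1]
grip_width: 0.0514
grasp_force: 0.0
clock 6.4 tcp [ 0.5429 -0.3183  0.2325] yang 2.129 cam [ 0.486 -0.356  0.355] j [-0.53  0.52  0.36  1.41 -0.   -1.09]
fastener_grip [393.4 229.4] 0.79 [ 0.5358 -0.2555  0.1   ]
cover_pad [491.5 273.4] 0.93 [ 0.5283 -0.1447  0.075 ]
```

```bash
python3 -c "
import cv2
im=cv2.imread('pics/w3.png'); cv2.imwrite('pics/w3c.png',cv2.resize(im[130:330,300:560],None,fx=3,fy=3,interpolation=cv2.INTER_CUBIC))"
```

```text
(no output)
```

View pics/w3c.png

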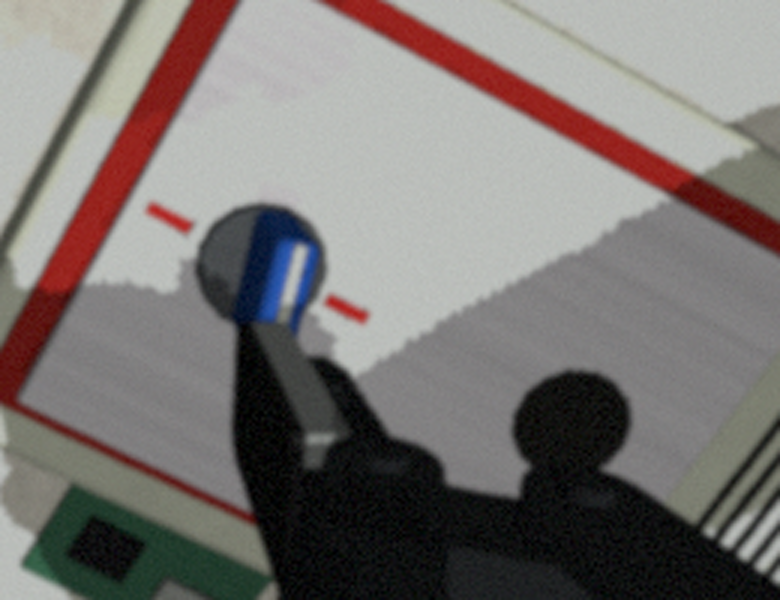

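The crop shows the wing with its slot from (303,245) to (285,315), ticks at (149,207) and (367,320), and the disc centre at (261,264).

```bash
python3 - <<'E'
from h import *
K,W=cam("wrist")
g=lambda u,v,z: ray(K,W,(300+u/3,130+v/3),z)[:2]
t1,t2=g(149,207,.073),g(367,320,.073); d=t1-t2
a=np.arctan2(d[1],d[0]); print("ticks mid",(t1+t2)/2,"ang",a, "len",np.linalg.norm(d))
print("disc",g(261,264,.079),"pad",g(572,426,.075))
p,q=g(303,245,.109),g(285,315,.109); d=p-q; print("slot",(p+q)/2,np.arctan2(d[1],d[0]), "frame edge", end=' ')
d=g(540,88,.059)-g(675,180,.059); print(np.arctan2(d[1],d[0]))
E
```

```text
ticks mid [ 0.53561462 -0.2482688 ] ang -1.496709979219561 len 0.07507785199503181
disc [ 0.53427814 -0.25016879] pad [ 0.52692278 -0.13753657]
slot [ 0.52820593 -0.25115683] -2.760310405973682 frame edge -1.5712614156894755
```

```bash
python3 -m inch '[-9,67,-20,0,0,-0.177,60, -9,67,-20,0,0,-0.177,60, -9,67,-60,0,0,-0.177,60, -9,67,-60,0,0,-0.177,60]' && python3 b.py w4 fastener_grip=.1
```

```text
clock: 6.83
eef_pos: [0.5307, -0.2427, 0.1694]
tool_rot: [-0.194, 0.981, 0.004, -0.005]
ft_force: [-1.3, 1.2, -1.9]
grip_width: 0.0512
grasp_force: 0.0
clock 6.8833 tcp [ 0.5319 -0.2443  0.1722] yang 1.961 cam [ 0.47  -0.268  0.293] j [-0.43  0.46  0.11  1.23 -0.   -0.82]
fastener_grip [294.6 221.9] 0.89 [ 0.536  -0.2557  0.1   ]
```

View pics/w4.png

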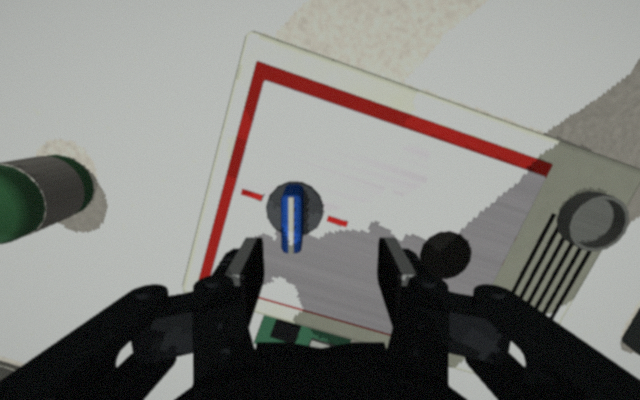

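The wing is upright in the image at (291,222), so the jaws are parallel to it. The ticks run from (243,192) to (347,223).

```bash
python3 - <<'E'
from h import *
K,W=cam("wrist"); g=lambda u,v,z: ray(K,W,(u,v),z)[:2].round(4)
print(g(291,222,.109),g(294.5,208.5,.079),g(295,207.5,.073),"pad",g(446,255,.075),"frame",g(258,71,.059),g(545,166,.059),g(206,275,.059))
for (a,b) in ((g(243,192,.073),g(347,223,.073)),(g(258,71,.059),g(545,166,.059))): d=b-a; print(np.linalg.norm(d),np.arctan2(d[1],d[0])-np.pi/2)
o=bot.get_obs(); print(o["eef_pos"])
E
```

```text
[ 0.5392 -0.2615] [ 0.54   -0.2612] [ 0.5411 -0.2609] pad [ 0.5326 -0.1478] frame [ 0.4661 -0.3175] [ 0.4484 -0.1056] [ 0.623  -0.3047]
0.07537220973276557 0.08501430153576695
0.2126379552196644 0.08333650624643574
[ 0.53378654 -0.24598895  0.17482619]
```

```bash
python3 -m inch '[3,-12,-15,0,0,0,60, 3,-12,-45,0,0,0,60, 3,-12,-69,0,0,0,60, 3,-12,-69,0,0,0,60, 3,-12,-69,0,0,0,60]' && python3 -m inch '[0,0,0,0,0,0,0, 0,0,0,0,0,0,0, 0,0,0,0,0,0,0, 0,0,0,0,0,0,0, 0,0,0,0,0,0,0, 0,0,0,0,0,0,0]'
```

```text
clock: 7.35
eef_pos: [0.5382, -0.2603, 0.1075]
tool_rot: [-0.192, 0.981, 0.0, -0.0]
ft_force: [-0.1, 0.4, -0.4]
grip_width: 0.0515
grasp_force: 0.0
clock: 7.85
eef_pos: [0.5383, -0.2576, 0.1089]
tool_rot: [-0.193, 0.981, 0.002, 0.001]
ft_force: [-1.6, 7.7, 6.7]
grip_width: 0.0108
grasp_force: 59.5
```

```bash
python3 -m inch '[0,2,2,0,0,0.12,0, 0,2,2,0,0,0.24,0, 0,2,2,0,0,0.36,0, 0,2,2,0,0,0.48,0, 0,2,2,0,0,0.6,0, 0,2,2,0,0,0.72,0, 0,2,2,0,0,0.84,0, 0,2,2,0,0,0.96,0]' && python3 -m inch '[0,0,0,0,0,0.11,0, 0,0,0,0,0,0.22,0, 0,0,0,0,0,0.31,0, 0,0,0,0,0,0.31,0, 0,0,0,0,0,0.31,0]' && python3 -m inch '[0,0,0,0,0,0,60, 0,0,0,0,0,0,60, 0,0,0,0,0,0,60, 0,0,0,0,0,0,60, 0,0,30,0,0,0,60, 0,0,60,0,0,0,60, 0,0,90,0,0,0,60, 0,0,90,0,0,0,60]' && python3 b.py w5 cover_pad=.075
```

```text
clock: 8.52
eef_pos: [0.5373, -0.2565, 0.1098]
tool_rot: [-0.626, 0.78, 0.002, 0.0]
ft_force: [-3.4, 4.5, 1.7]
grip_width: 0.0108
grasp_force: 61.2
clock: 8.93
eef_pos: [0.5368, -0.2564, 0.1098]
tool_rot: [0.737, -0.676, -0.002, -0.0]
ft_force: [-3.9, 3.7, 3.5]
grip_width: 0.0108
grasp_force: 61.3
clock: 9.6
eef_pos: [0.5416, -0.2599, 0.2062]
tool_rot: [0.737, -0.676, 0.006, -0.002]
ft_force: [1.0, -1.1, 0.7]
grip_width: 0.0512
grasp_force: 0.0
clock 9.65 tcp [ 0.5407 -0.2594  0.2035] yang -3.056 cam [ 0.544 -0.324  0.329] j [-0.45  0.46  0.18  1.29 -0.   -2.1 ]
cover_pad [325.7 323.5] 0.92 [ 0.5268 -0.145   0.075 ]
```

View pics/w5.png

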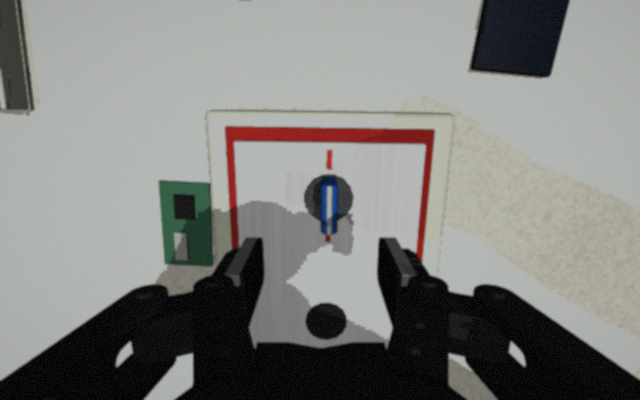

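The wing now stands at (329,205), apparently in line with the ticks at (330,158) and (328,238). A numeric check follows.

```bash
python3 - <<'E'
from h import *
im=cv2.imread("pics/w5.png").astype(int); K,W=cam("wrist")
b,g,r=im[...,0],im[...,1],im[...,2]
red=(r>g+60)&(r>b+60); blue=(b>r+50)
def pts(m,v0,v1,u0=300,u1=360):
    v,u=np.nonzero(m[v0:v1,u0:u1]); return u+u0,v+v0
u,v=pts(red,146,175); u2,v2=pts(red,232,250); t1=(u.mean(),v.mean()); t2=(u2.mean(),v2.mean()); print("ticks",t1,t2,len(u),len(u2))
A,B=ray(K,W,t1,.073),ray(K,W,t2,.073); d=B-A; ta=np.arctan2(d[1],d[0])
white=(im.min(2)>120)
vs=[];us=[]
for y in range(180,238):
    x=np.nonzero(blue[y,310:350])[0]
    if len(x)>3:
        s=im[y,310+x[0]:310+x[-1]+1].min(1); c=310+x[0]+np.arange(len(s)); w=np.clip(s-s.min()-40,0,None)
        if w.sum()>60: us.append((c*w).sum()/w.sum()); vs.append(y)
p=np.polyfit(vs,us,1); print("slot",min(vs),max(vs),p)
A2,B2=[ray(K,W,(np.polyval(p,y),y),.109) for y in (min(vs),max(vs))]; e=B2-A2
print("tick ang",ta,"slot ang",np.arctan2(e[1],e[0]), "diff",np.arctan2(e[1],e[0])-ta,"tick mid",(A+B)/2,"slot mid",(A2+B2)/2,"pad",ray(K,W,(326,321),.075))
fr=[]
E
```

```text
ticks (np.float64(328.97701149425285), np.float64(158.5977011494253)) (np.float64(327.15384615384613), np.float64(238.0)) 87 13
slot 186 232 [-1.15207309e-02  3.31208179e+02]
tick ang 1.6407481244512165 slot ang 1.6524385650660662 diff 0.011690440614849695 tick mid [ 0.53201437 -0.25519587  0.073     ] slot mid [ 0.53241926 -0.2582654   0.109     ] pad [ 0.52400185 -0.14928099  0.075     ]
```

The slot is in line to about 0.01 rad. Next I shut the fingers and go above the pad.

```bash
python3 -m inch '[-13,112,0,0,0,0,0, -13,112,0,0,0,0,0, -13,112,0,0,0,0,0, -13,112,-40,0,0,0,0, -13,112,-80,0,0,0,0, -13,112,-80,0,0,0,0, -13,112,-80,0,0,0,0, -13,112,-80,0,0,0,0]'; python3 b.py w6 cover_pad=.075
```

```text
clock: 10.37
eef_pos: [0.5256, -0.1465, 0.1195]
tool_rot: [0.736, -0.676, 0.0, -0.0]
ft_force: [0.5, -0.1, 0.6]
grip_width: -0.0001
grasp_force: 0.0
clock 10.4167 tcp [ 0.5266 -0.1469  0.1206] yang -3.057 cam [ 0.529 -0.212  0.242] j [-0.27  0.42 -0.1   1.05 -0.   -1.93]
cover_pad [314.3 232.9] 0.71 [ 0.5271 -0.1467  0.075 ]
```

View pics/w6.png

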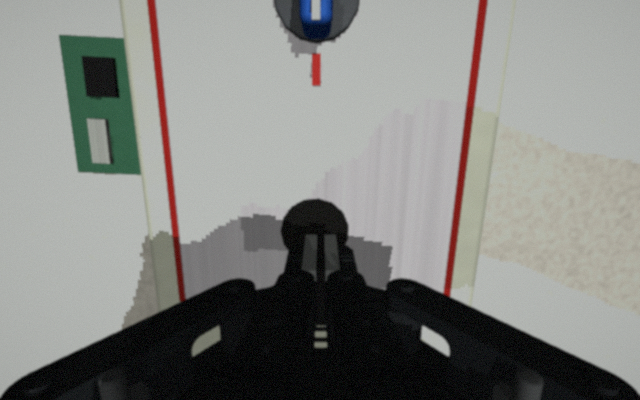

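The closed fingers at (320,240) stand over the pad (315,230). I'll press in small steps.

```bash
python3 -m inch '[0,0,-15,0,0,0,0, 0,0,-22,0,0,0,0, 0,0,-25,0,0,0,0, 0,0,-28,0,0,0,0, 0,0,-30,0,0,0,0, 0,0,-32,0,0,0,0, 0,0,-34,0,0,0,0, 0,0,-34,0,0,0,0]' && python3 -m inch '[0,0,0,0,0,0,0, 0,0,-2,0,0,0,0, 0,0,-2,0,0,0,0]'
```

```text
clock: 11.13
eef_pos: [0.5263, -0.1468, 0.089]
tool_rot: [0.736, -0.676, 0.002, -0.001]
ft_force: [-5.0, 1.5, 17.2]
grip_width: -0.0001
grasp_force: 8.9
clock: 11.38
eef_pos: [0.5264, -0.1468, 0.0888]
tool_rot: [0.736, -0.676, 0.002, -0.001]
ft_force: [-9.5, 1.8, 28.5]
grip_width: 0.0001
grasp_force: 14.4
```

```bash
python3 -m inch '[0,0,0,0,0,0,0, 0,0,0,0,0,0,0, 0,0,0,0,0,0,0, 0,0,0,0,0,0,0]' && python3 -c "
from workcell import bot
print(bot.job_done())"
```

```text
clock: 11.72
eef_pos: [0.5264, -0.1468, 0.0888]
tool_rot: [0.736, -0.676, 0.003, -0.001]
ft_force: [-9.6, 2.4, 28.1]
grip_width: -0.0
grasp_force: 14.2
the job is handed in; nothing more can be done
None
```

The job was handed in at 11.7 s: the selector is at the green dot, the fastener slot is in line with the red ticks (to about 0.01 rad), and the shut fingers are holding the cover home with about 28 N; no verdict came back.

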